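# Pack a counter order of brass fittings in the locking case

## Task

Pack this customer's order in the grey case: pull the lock knob beside the thumb latch out to its stop, where it clicks and stays, press the thumb latch so the lid springs open, and put every brass coupling on the counter (the long ones) in the case's left-hand bay and every brass cap (the squat ones) in its right-hand bay, left and right as you face the latch. Once they are all in, press the lid down until the latch snaps over it, then push the lock knob fully home again. Leave the mug, the sealant bottle and the white drain cover where they are.

Things in the scene. Friction and masses are not known exactly. Their poses are not given: they have to be found in the camera images.
- case: order case fixed to the counter, grey, 150 mm (x) by 320 mm (y) by 60 mm high, 68 mm with its clear lid; walls 4 mm, floor 5 mm, a divider in the middle (at y = 0) makes two bays of 142 by 154 mm, 55 mm deep. Origin at the centre of its underside on the counter, x towards the back (hinge side), y to the left as one faces the latch, z up. The latch and the lock are on its front (-x) side
- left_bay (a point): centre of the floor of the left-hand bay (case y +79 mm)
- right_bay (a point): centre of the floor of the right-hand bay (case y -79 mm)
- lid_hinge (a point): middle of the lid's hinge axis, at case x +75, z 62 mm; the axis runs along case y
- lid_edge (a point): on the outer (top) face of the lid, 145 mm from the hinge and in the middle of its width, near the front edge; the outer face lies 6 mm outside the plane through the hinge axis. Open, the lid stands nearly upright over the back wall, to 210 mm above the counter
- lid (a joint): lid angle: 0 shut, 1.45 rad fully open against its stop. A spring opens it (about 1 N at the front edge) and holds it open; to shut it, swing it over and press it down near its front edge with some 6 to 12 N until it reads 0 and the latch snaps over its lip. It cannot latch while the lock knob is home
- latch (a joint): thumb latch angle: 0 at rest, 0.32 rad fully pressed; it springs back. It turns on an axis along case y at case x -90, z 35 mm. The lid is let go by about 0.22 rad
- latch_pad (a point): top of the black thumb pad (34 mm wide, reaching forward to case x -145 mm) on its ribbed outer part, case x -132, y 0, z 39 mm: press here straight down 9 to 12 mm, with 3 to 6 N, to let the lid go. The hook stands up to 83 mm above the counter at case x -78 to -95 mm, |y| under 13 mm, and tips forward to x -110 mm when pressed: keep clear of it. The lock knob, when home, blocks the pad
- lock (a joint): how far the lock knob is pulled out: 0 home (bolt under the thumb pad), 0.035 m at its stop. It slides along case -y (to the right as one faces the latch) against a spring, with some 12 N at the click; from about 0.034 it stays out by itself. Pushed back past the click (to 0.02 or less) it springs home by itself
- lock_knob (a point): point in the upright black lock knob, 22 mm (x) by 14 mm (y) by 42 mm high, its top 66 mm above the counter; the point is 12 mm below its top on its centre line (case x -118, y -62 mm when home). The flat bolt runs from its foot towards the thumb pad with its top 30 mm above the counter, and an aluminium rail 22 mm high runs under it
- coupling1_c (a point): brass straight coupling, an eight-sided bar 26 mm across flats and 60 mm long with a dark bore at each end, lying on the counter on one of its flats, 130 g or so; the point is its centre (13 mm above what it lies on), x along its length; may be absent
- coupling2_c (a point): brass straight coupling, an eight-sided bar 26 mm across flats and 60 mm long with a dark bore at each end, lying on the counter on one of its flats, 130 g or so; the point is its centre (13 mm above what it lies on), x along its length; may be absent
- cap1_c (a point): brass end cap, a squat eight-sided block 38 mm across flats and 24 mm high, standing on its wide face, 140 g or so; the point is its centre (12 mm above what it stands on), z along its axis, x and y square to flats; may be absent
- cap2_c (a point): brass end cap, a squat eight-sided block 38 mm across flats and 24 mm high, standing on its wide face, 140 g or so; the point is its centre (12 mm above what it stands on), z along its axis, x and y square to flats; may be absent
- cap3_c (a point): brass end cap, a squat eight-sided block 38 mm across flats and 24 mm high, standing on its wide face, 140 g or so; the point is its centre (12 mm above what it stands on), z along its axis, x and y square to flats; may be absent
- mug: white mug, 80 mm wide, 90 mm high, not part of the order; origin under its centre
- sealant: white sealant bottle, 54 mm wide, 170 mm high, not part of the order; origin under its centre
- drain_cover: white round drain cover, 80 mm wide, 18 mm high, not part of the order; origin under its centre
There are look-alikes about, which are no part of the job. Leave any blue or pink look-alike of the part that bears cap3_c alone.

How it is judged (in metres and radians):
On the way, in this order (a step that is already met when the one before it is completed fails the run):
1. the lock knob is pulled out to its stop (value of joint lock above 0.032 m), for 0.2 s.
2. the lid has sprung open (value of joint lid above 1.2 rad), for 0.2 s.
3. every coupling lies in the left bay and every cap in the right bay, the lid still open (x of coupling1_c in the frame of case between -0.071 and 0.071 m and z of coupling1_c in the frame of case between 0 and 0.045 m and y of coupling1_c in the frame of case between 0.002 and 0.156 m and x of coupling2_c in the frame of case between -0.071 and 0.071 m and z of coupling2_c in the frame of case between 0 and 0.045 m and y of coupling2_c in the frame of case between 0.002 and 0.156 m and x of cap1_c in the frame of case between -0.071 and 0.071 m and z of cap1_c in the frame of case between 0 and 0.045 m and y of cap1_c in the frame of case between -0.156 and -0.002 m and x of cap2_c in the frame of case between -0.071 and 0.071 m and z of cap2_c in the frame of case between 0 and 0.045 m and y of cap2_c in the frame of case between -0.156 and -0.002 m and x of cap3_c in the frame of case between -0.071 and 0.071 m and z of cap3_c in the frame of case between 0 and 0.045 m and y of cap3_c in the frame of case between -0.156 and -0.002 m and value of joint lid above 0.6 rad), for 0.2 s.
4. the lid is shut and latched (x of coupling1_c in the frame of case between -0.071 and 0.071 m and z of coupling1_c in the frame of case between 0 and 0.045 m and y of coupling1_c in the frame of case between 0.002 and 0.156 m and x of coupling2_c in the frame of case between -0.071 and 0.071 m and z of coupling2_c in the frame of case between 0 and 0.045 m and y of coupling2_c in the frame of case between 0.002 and 0.156 m and x of cap1_c in the frame of case between -0.071 and 0.071 m and z of cap1_c in the frame of case between 0 and 0.045 m and y of cap1_c in the frame of case between -0.156 and -0.002 m and x of cap2_c in the frame of case between -0.071 and 0.071 m and z of cap2_c in the frame of case between 0 and 0.045 m and y of cap2_c in the frame of case between -0.156 and -0.002 m and x of cap3_c in the frame of case between -0.071 and 0.071 m and z of cap3_c in the frame of case between 0 and 0.045 m and y of cap3_c in the frame of case between -0.156 and -0.002 m and value of joint lid below 0.03 rad and value of joint latch below 0.12 rad), for 0.3 s.
5. the lock knob is home (value of joint lid below 0.03 rad and value of joint latch below 0.12 rad and value of joint lock below 0.005 m), for 0.2 s.
At the end, for the whole second after the job is handed in: All couplings are in the left bay and all caps in the right bay (centres inside the bay and less than 45 mm above the counter), the lid is shut (under 0.03 rad) with the latch over it (under 0.12 rad), and the lock knob is home (under 5 mm) (all of step 5 and x of coupling1_c in the frame of case between -0.071 and 0.071 m and z of coupling1_c in the frame of case between 0 and 0.045 m and y of coupling1_c in the frame of case between 0.002 and 0.156 m and x of coupling2_c in the frame of case between -0.071 and 0.071 m and z of coupling2_c in the frame of case between 0 and 0.045 m and y of coupling2_c in the frame of case between 0.002 and 0.156 m and x of cap1_c in the frame of case between -0.071 and 0.071 m and z of cap1_c in the frame of case between 0 and 0.045 m and y of cap1_c in the frame of case between -0.156 and -0.002 m and x of cap2_c in the frame of case between -0.071 and 0.071 m and z of cap2_c in the frame of case between 0 and 0.045 m and y of cap2_c in the frame of case between -0.156 and -0.002 m and x of cap3_c in the frame of case between -0.071 and 0.071 m and z of cap3_c in the frame of case between 0 and 0.045 m and y of cap3_c in the frame of case between -0.156 and -0.002 m); the robot touches nothing.
It fails at once if the mug is pushed away (over 3 cm) or tipped (distance of mug from where it was at the start of the episode above 0.03 m or angle between mug's own z axis and vertical above 0.5 rad).
It fails at once if the sealant is pushed away (over 3 cm) or tipped (distance of sealant from where it was at the start of the episode above 0.03 m or angle between sealant's own z axis and vertical above 0.5 rad).
It fails at once if the drain cover is pushed away (over 3 cm) or tipped (distance of drain_cover from where it was at the start of the episode above 0.03 m or angle between drain_cover's own z axis and vertical above 0.5 rad).
Of coupling1, coupling2, cap1, cap2, cap3 only 3 to 5 are there at a start; the rules pass over those that are not, and their reading is None.
At some moment in a run one of coupling1, coupling2, cap1, cap2, cap3 may be knocked a few centimetres aside while the robot is not near it.
Once in a run the grip may slacken for a moment while it holds something.
It also fails if it takes over 210 s, if anything falls off the work surface, if the arm or the gripper's body presses on something with over 40 N, if the wrist force passes 120 N, or if a joint passes its speed limit or range.

## Robot

A 7-joint arm with a two-finger parallel gripper is mounted at the origin on the work surface. World frame = base frame: x ahead of the robot, y to its left, z up, the work surface at z = 0. Lengths are in m, angles in degrees, forces in N, time in s.
With the tool pointing down it reaches from about 0.425 to 0.95 m from the base axis. Payload 4.7 kg.
Tool frame: the origin (TCP) lies on the centre line of the jaws, within the pads' length; the fingertips stand 11 mm ahead of it and the grasp point (between the pads) lies 8 mm behind it (bot.finger_overhang is the distance from the TCP to the fingertips, in m); z points along the fingers, y is the line along which they close (so a half turn about z gives the same grasp; the last joint's range is limited). The gripper opens to 87 mm and grips with 3 to 60 N. Pads are 19 mm wide; open, the fingers measure 117 mm over their backs; the gripper's body (75 mm by 190 mm) begins 51 mm behind the grasp point.
Start: joints at [73.745, 26.849, -2.785, 87.806, 1.381, 65.374, -4.715], TCP at [0.17, -0.653, 0.234] pointing down, gripper open.
Joint ranges: [-148.3, 148.3], [-19.14, 114.17], [-79.39, 73.82], [5.75, 140.21], [-59.74, 239.74], [12.07, 113.84], [-152.46, 152.46]. Speed limits (degrees/s): [147.25, 147.25, 180, 180, 180, 180, 180].

## Interface

Orientations are given as [roll, pitch, yaw] about the fixed x, y, z axes, in that order (R = Rz(yaw) Ry(pitch) Rx(roll)).
In Python, from plant import bot, ik, monitor, optics, workorder, spotter gives the robot as it stands. Calls block until the motion is done:
- bot.movep(position, orientation): joint-space move of the TCP to a pose.
- bot.line_to(position, frame=None, feed=0.15, max_force=None): straight line of the TCP; frame=None keeps the orientation; feed is the mean speed in m/s. With max_force (N) it stops when the force on the tool has changed by that much, and returns True; else False.
- bot.movej(angles): joint-space move.
- bot.grip(opening, grip_force=None): opening from 0.0 (shut) to 1.0 (fully open); grip_force is the grip in N (None keeps the last); returns when the fingers have stopped.
- bot.wait(seconds).
- ik(position, orientation): joint angles nearest the present ones, or None.
- monitor.get_state(): the state.
- optics.grab_frame(name): name is "side" or "top" or "wrist"; returns the picture (420x560x3 uint8, blue, green, red); there is no depth.
- optics.calibration(name): a dict with "fovy" (degrees; the focal length in pixels is half the picture's height over the tangent of half this angle, whatever the lens; pixels are square), "cx", "cy" (the principal point, pixels), "k1" (the pictures are not rectified: a ray, as slopes to the right and down, at radius r is drawn at 1 + k1 r^2 times it, then the intrinsics apply), "cam_to_world" (4x4, takes a point from camera to world coordinates); the wrist camera has in their place "T_tool_cam" (4x4, takes a point from camera to tool coordinates, whose origin is the TCP and whose axes are the flange's). Camera axes: x right, y down, z forward; pixel columns grow to the right and rows downward; lengths in m; the calibration is good to about 2 mm. A picture is of the moment at which its call begins: read the wrist's pose just before it. calibration takes no time and is no camera call.
A pose or a line that the arm cannot do raises bot.Unreachable and nothing moves.
- workorder.close_job(): hands the job in; it is judged then, once.
Trained networks look in the newest picture that a camera, given by its name, has taken for a name from the list of things; names that differ only in an ending like _2 or _b are one class to them, and where a whole thing is asked for, a point or a joint stands for the part that bears it (a point fixed in the world has none). Each returns a list of dicts, best first, with "score" (0 to 1); they miss things now and then, are a little off and sometimes report something else, mostly with a low value. They report only what shows in the picture. A call takes as long as a camera call. They do not tell look-alikes from the thing itself.
- spotter.silhouettes(camera, thing): "pixels" (420x560 bool, what is visible of it).
- spotter.spot_point(camera, thing): "at" ([x, y, z] in m, in world coordinates, good to about 4 mm: a listed point, or the origin of a listed thing).
The state is a dict: "time_s": time; "joints": joint angles; "joint_vel": joint speeds; "joint_torque": joint torques, N m; "ee_pos": TCP position; "eef_rot": TCP orientation; "force": force on the tool from outside, world axes, zero at the start; "wrist_torque": the same for the moment, N m; "finger_gap": opening from 0.0 (shut) to 1.0 (fully open); "gripper_force": force on a finger pad.
Only numpy, scipy, OpenCV 4.12 (cv2) and the standard library are available. Lean on these libraries where they do the work, as an engineer would, in place of code of your own. Each camera call takes 0.05 s, during which the arm holds its last target. There are 200 camera calls.

## Working session

There is one attempt and no reset: what is moved stays moved. The work goes in short steps, each a Python script; the robot and the scene stay as the last script left them, time stands still between calls to the robot, and variables do not carry over. Pictures are saved under pics/ and viewed, at most 14 in all, crops included, and the job is handed in when it is done.

```bash
ls; mkdir -p pics; cat > v.py <<'E'
from plant import bot, ik, monitor, optics, workorder, spotter
import numpy as np, cv2
def S(): return monitor.get_state()
def snap(c,fn=None):
    im=optics.grab_frame(c)
    if fn: cv2.imwrite('pics/'+fn,im)
    return im
E
python3 - <<'E'
from v import *
a=snap('top','top0.png'); b=snap('side','side0.png')
for c in('top','side'):
    print(c,{k:(np.round(v,3).tolist()) for k,v in optics.calibration(c).items()})
    for t in ['case','left_bay','right_bay','lid_hinge','lid_edge','latch_pad','lock_knob','coupling1_c','cap1_c','mug','sealant','drain_cover']:
        print(t,[(round(d['score'],2),np.round(d['at'],3).tolist()) for d in spotter.spot_point(c,t)])
s=S();print(s)
E
```

```text
pics
top {'fovy': 56.617, 'cx': 278.581, 'cy': 213.053, 'k1': -0.115, 'cam_to_world': [[-0.024, -0.987, 0.16, 0.418], [-1.0, 0.021, -0.017, 0.03], [0.013, -0.16, -0.987, 1.203], [0.0, 0.0, 0.0, 1.0]]}
case [(0.71, [0.441, 0.154, 0.038]), (0.68, [0.572, 0.18, -0.006]), (0.62, [0.532, 0.467, -0.002])]
left_bay [(0.66, [0.465, 0.092, 0.051])]
right_bay [(0.65, [0.544, -0.39, 0.013])]
lid_hinge [(0.86, [0.642, 0.198, 0.058]), (0.73, [0.441, 0.158, 0.037]), (0.19, [0.772, -0.105, -0.002])]
lid_edge [(0.74, [0.5, 0.169, 0.071])]
latch_pad [(0.84, [0.443, 0.158, 0.04]), (0.23, [0.772, -0.105, 0.003])]
lock_knob [(0.48, [0.465, 0.096, 0.054])]
coupling1_c [(0.51, [0.442, -0.12, 0.016])]
cap1_c [(0.66, [0.545, -0.394, 0.014])]
mug [(0.86, [0.534, 0.467, 0.001])]
sealant [(0.78, [0.769, -0.108, -0.003])]
drain_cover [(0.91, [0.734, -0.284, 0.0])]
side {'fovy': 56.042, 'cx': 280.717, 'cy': 206.136, 'k1': -0.057, 'cam_to_world': [[0.739, -0.365, 0.566, 0.061], [-0.674, -0.4, 0.621, -0.56], [-0.0, -0.84, -0.542, 0.6], [0.0, 0.0, 0.0, 1.0]]}
case [(0.72, [0.571, 0.176, -0.003])]
left_bay []
right_
[... 358 characters left out ...]
': 1.3, 'joints': array([73.74301562, 26.84875795, -2.7843265 , 87.8057598 ,  1.37917349,
       65.37113012, -4.71713196]), 'joint_vel': array([ 0.08671565, -0.12555244, -0.10405691, -0.06377199, -0.04055239,
       -0.02845526,  0.04681088]), 'joint_torque': array([ 9.11412462e-04, -5.07827568e+01, -8.05052952e-02, -2.36451083e+01,
       -6.13306509e-02,  3.11523036e-02,  3.65058511e-06]), 'ee_pos': array([ 0.17021936, -0.65322046,  0.23357352]), 'eef_rot': array([ 1.79992366e+02, -3.98868928e-03,  1.45991064e+01]), 'force': array([ 0.31789103, -0.16944737, -0.75739912]), 'wrist_torque': array([ 0.03781887, -0.01597826,  0.00173923]), 'gripper_force': 0.0, 'finger_gap': 1.000240132971279}
```

View pics/top0.png

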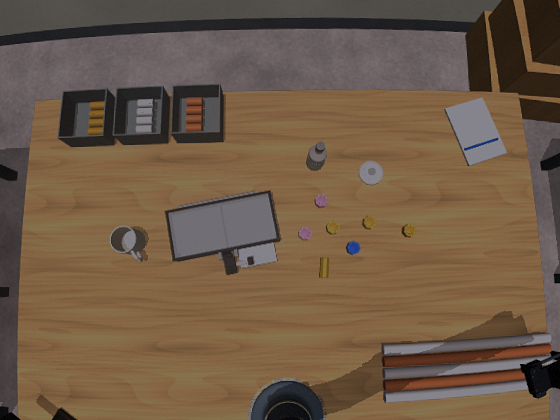

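View pics/side0.png

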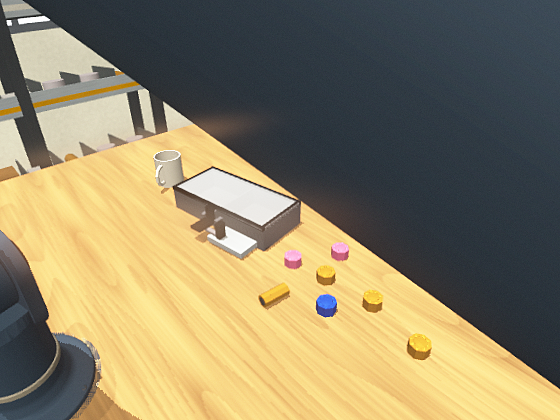

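Top picture: brass caps are at (332,228), (369,222) and (409,230), with one coupling at (324,267). Look-alikes to leave are the pink caps at (305,233) and (321,201) and the blue one at (353,248). The case is at (223,225), with its latch and lock at (230,262) and (250,260). I'll confirm the parts in one crop, localise them by colour, and look at the latch with the wrist camera.

```bash
cat >> v.py <<'E'
def project_setup(c,T=None):
    k=optics.calibration(c); f=210/np.tan(np.radians(k['fovy'])/2)
    K=np.array([[f,0,k['cx']],[0,f,k['cy']],[0,0,1.]]); d=np.array([k['k1'],0,0,0])
    if c!='wrist': T=np.array(k['cam_to_world'])
    else:
        from scipy.spatial.transform import Rotation as R
        s=S(); W=np.eye(4); W[:3,:3]=R.from_euler('xyz',s['eef_rot'],degrees=True).as_matrix(); W[:3,3]=s['ee_pos']
        T=W@np.array(k['T_tool_cam'])
    return K,d,T
def px2w(C,uv,z):
    K,d,T=C; p=cv2.undistortPoints(np.array(uv,float).reshape(-1,1,2),K,d).reshape(-1,2)
    r=np.c_[p,np.ones(len(p))]@T[:3,:3].T
    return T[:3,3]+r*((z-T[2,3])/r[:,2])[:,None]
def w2px(C,X):
    K,d,T=C; M=np.linalg.inv(T)
    return cv2.projectPoints(np.array(X,float).reshape(-1,1,3),cv2.Rodrigues(M[:3,:3])[0],M[:3,3],K,d)[0].reshape(-1,2)
def brass(im,amin=25):
    h=cv2.cvtColor(im,cv2.COLOR_BGR2HSV); m=cv2.inRange(h,(18,150,60),(32,255,255))
    m=cv2.morphologyEx(m,cv2.MORPH_CLOSE,np.ones((3,3)))
    n,l,st,ce=cv2.connectedComponentsWithStats(m)
    return [(ce[i],st[i,4],l==i) for i in range(1,n) if st[i,4]>=amin]
def show(c,things):
    for t in things: print(c,t,[(round(d['score'],2),np.round(d['at'],4).tolist()) for d in spotter.spot_point(c,t)])
E
python3 - <<'E'
from v import *
im=cv2.imread('pics/top0.png'); C=project_setup('top')
for ce,a,m in brass(im): print(ce.round(1),a,px2w(C,ce,0.015).round(3))
cv2.imwrite('pics/crop0.png',cv2.resize(im[180:290,210:430],None,fx=3.6,fy=3.6,interpolation=cv2.INTER_CUBIC))
print(np.round(optics.calibration('wrist')['T_tool_cam'],3))
bot.movep([0.42,0.12,0.26],[180,0,11.3])
C=project_setup('wrist'); snap('wrist','w1.png')
show('wrist',['lock_knob','latch_pad','lid_edge'])
print(S()['ee_pos'])
E
```

```text
[ 95.8 117.5] 346 [[0.944 0.608 0.015]]
[369.3 221.8] 127 [[ 0.576 -0.271  0.015]]
[332.5 227. ] 126 [[ 0.563 -0.155  0.015]]
[409.3 230.1] 133 [[ 0.547 -0.397  0.015]]
[323.6 267.5] 124 [[ 0.44  -0.123  0.015]]
[[-0.001 -0.956 -0.294  0.081]
 [ 1.    -0.001 -0.001  0.001]
 [ 0.    -0.294  0.956 -0.151]
 [ 0.     0.     0.     1.   ]]
wrist lock_knob [(0.7, [0.4655, 0.0985, 0.0517])]
wrist latch_pad [(0.84, [0.4359, 0.1593, 0.0407]), (0.42, [0.5072, 0.1691, 0.0667])]
wrist lid_edge [(0.74, [0.5028, 0.1673, 0.0649])]
[0.42017787 0.1196473  0.25996222]
```

View pics/crop0.png

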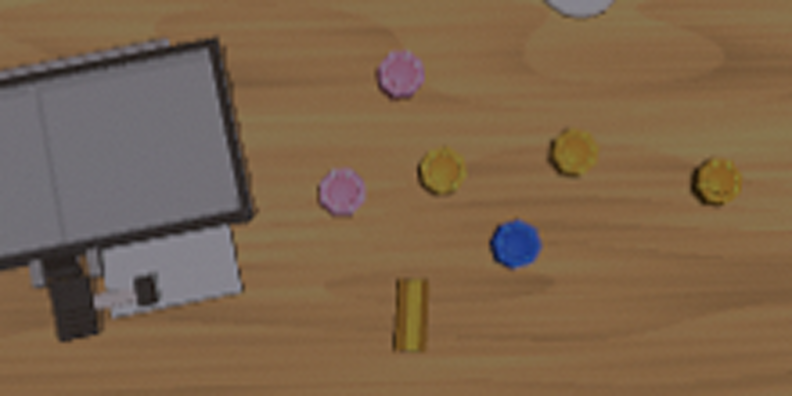

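View pics/w1.png

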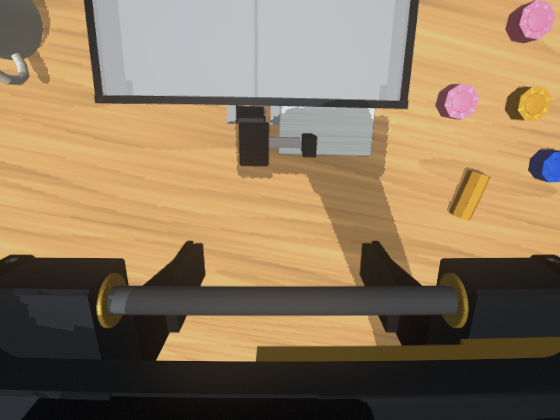

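The crop confirms three brass caps and one coupling; the pink and blue ones are look-alikes. The wrist picture shows the lid's front corners at (96,102) and (408,107), the pad's front at (254,165) and the knob at (309,145).

```bash
python3 - <<'E'
from v import *
C=project_setup('wrist')
P=px2w(C,[[96,102],[408,107]],0.066); print(P.round(4)); d=P[0]-P[1]; print(np.linalg.norm(d),'yaw',np.degrees(np.arctan2(-d[0],d[1])), P.mean(0))
print('knob top',px2w(C,[[309,134],[309,157]],0.066),'pad edge',px2w(C,[[239,165],[269,165]],0.037))
from scipy.optimize import least_squares
obs={(-.118,-.062):[(.465,.096),(.469,.102),(.4655,.0985)],(-.132,0):[(.443,.158),(.437,.155),(.4359,.1593)],(-.070,0):[(.5,.169),(.503,.166),(.5028,.1673)],(.075,0):[(.642,.198),(.646,.195)]}
def f(p):
    c,s=np.cos(p[2]),np.sin(p[2]);r=[]
    for (x,y),L in obs.items():
        for o in L: r+=[p[0]+c*x-s*y-o[0],p[1]+s*x+c*y-o[1]]
    return r
q=least_squares(f,[.57,.18,.2]);print(q.x,np.degrees(q.x[2]),np.round(q.fun.reshape(-1,2),4).tolist())
E
```

```text
[[0.4677 0.3243 0.066 ]
 [0.5246 0.0077 0.066 ]]
0.3217163988489342 yaw 10.176455298503077 [0.49615166 0.16601448 0.066     ]
knob top [[0.4777009  0.10179829 0.066     ]
 [0.45412137 0.09656167 0.066     ]] pad edge [[0.42533592 0.17146003 0.037     ]
 [0.43210291 0.13709511 0.037     ]]
[0.56991142 0.18189011 0.19139817] 10.966307624867474 [[0.0009, 0.0026], [-0.0031, -0.0034], [0.0004, 0.0001], [-0.0027, -0.0012], [0.0033, 0.0018], [0.0044, -0.0025], [0.0012, -0.0004], [-0.0018, 0.0026], [-0.0016, 0.0013], [0.0015, -0.0018], [-0.0025, 0.0012]]
```

```bash
cat >> v.py <<'E'
CX,CY,CW=0.5705,0.180,10.4
def cw(x,y,z):
    a=np.radians(CW); return [CX+np.cos(a)*x-np.sin(a)*y, CY+np.sin(a)*x+np.cos(a)*y, z]
D=[180,0,CW]
E
python3 - <<'E'
from v import *
bot.grip(0.5)
bot.movep(cw(-.118,-.062,.12),D)
print(bot.line_to(cw(-.118,-.062,.048),feed=.08,max_force=8),S()['ee_pos'])
bot.grip(0.0,25); s=S(); print(s['finger_gap']*87,s['gripper_force'],s['force'])
print(bot.line_to(cw(-.118,-.103,.048),feed=.03,max_force=28)); s=S()
print(np.array(s['ee_pos'])-cw(-.118,-.062,.048),s['force'])
bot.grip(0.4); s=S(); print(s['force'],s['finger_gap'])
bot.line_to(cw(-.118,-.097,.14))
bot.movep(cw(-.16,-.04,.24),D)
C=project_setup('wrist'); snap('wrist','w2.png'); show('wrist',['lock_knob','latch_pad'])
print(cw(-.118,-.097,.054),S()['time_s'])
E
```

```text
False [0.46598805 0.09797075 0.04832432]
13.94488319211398 25.00014238525182 [-0.38638133  1.62029894  1.01466113]
False
[ 0.00613992 -0.03406787  0.00012241] [-4.50229587 17.07306947 -0.74535091]
[ 0.74757807  0.08202454 -0.16378407] 0.3972187165887722
wrist lock_knob [(0.69, [0.4689, 0.0652, 0.0484])]
wrist latch_pad [(0.8, [0.4367, 0.1587, 0.0419])]
[np.float64(0.4719489235333248), np.float64(0.06329230819153549), 0.054] 11.35
```

View pics/w2.png

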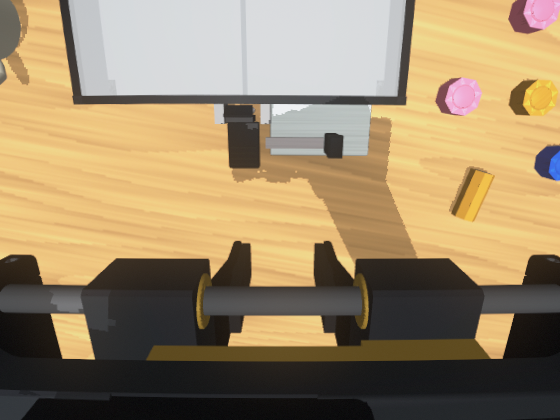

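The knob is now out, at (334,145), and the bolt is clear of the pad. Next I press the latch.

```bash
python3 - <<'E'
from v import *
bot.grip(0.0,5)
bot.movep(cw(-.134,0,.10),D)
print(bot.line_to(cw(-.134,0,.0375),feed=.04,max_force=12)); s=S(); print(s['ee_pos'],s['force'])
bot.wait(.6); print(S()['ee_pos'],S()['force'])
bot.line_to(cw(-.134,0,.12)); 
bot.line_to(cw(-.17,0,.25)); bot.wait(.3)
snap('side','s3.png'); show('side',['lid_edge'])
E
```

```text
True
[0.43915276 0.15598529 0.03868039] [-1.60797755 -1.40946372  8.76517574]
[0.43908735 0.15598327 0.03869052] [-1.97005499 -0.98726939  7.88908648]
side lid_edge [(0.58, [0.6366, 0.1919, 0.2075])]
```

View pics/s3.png

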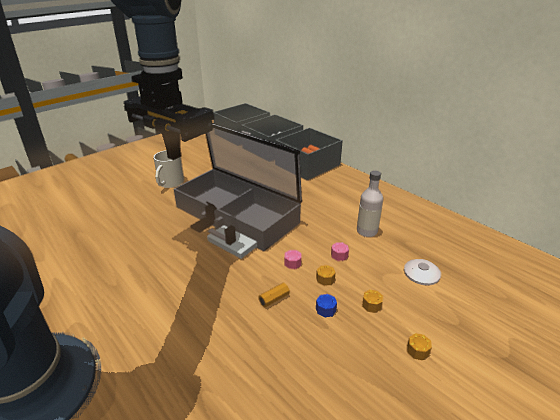

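The side picture shows the lid upright, with the case open at about (235,205). Now picking, starting with the coupling.

```bash
cat >> v.py <<'E'
def look(xy,yaw,z=.02,fn=None):
    """hover over xy, return the brass blobs near: centre, hull points (mm plane), area mm2"""
    bot.movep([xy[0],xy[1],.20],[180,0,yaw])
    C=project_setup('wrist'); im=snap('wrist',fn); out=[]
    for ce,a,m in brass(im,150):
        cs,_=cv2.findContours(m.astype(np.uint8),cv2.RETR_EXTERNAL,cv2.CHAIN_APPROX_NONE)
        c=max(cs,key=cv2.contourArea)[:,0,:]
        if c[:,1].max()>=300: continue
        w=px2w(C,c,z)[:,:2]*1000; h=cv2.convexHull(w.astype(np.float32))
        M=cv2.moments(h); p=np.array([M['m10'],M['m01']])/M['m00']/1000
        out.append((np.linalg.norm(p-xy),p,h,M['m00']))
    return sorted(out,key=lambda t:t[0])
def flat(h,ref,span):
    """yaw within ref+-span at which the width across the tool y axis is least"""
    best=[]
    for a in np.arange(ref-span,ref+span,1.):
        n=np.array([-np.sin(np.radians(a)),np.cos(np.radians(a))]); best.append((np.ptp(h[:,0]@n),a))
    return min(best)
def pick(kind,guess,fn=None):
    bot.grip(.75 if kind=='cap' else .6)
    b=look(guess,CW,.02,fn)[0]
    b=look(b[1],CW,.02)[0]
    w,a=flat(b[2],CW,22.5 if kind=='cap' else 90)
    p=b[1]; print(kind,'at',p.round(4),'area',b[3],'width',w,'yaw',a)
    return p,a
def grab(p,a,w):
    bot.movep([*p,.10],[180,0,a])
    print('hit',bot.line_to([*p,.014],feed=.1,max_force=10),S()['ee_pos'][2])
    bot.grip(0.,35); print('gap',S()['finger_gap']*87)
    bot.line_to([*p,.16],feed=.2); g=S()['finger_gap']*87; print('lifted',g); return abs(g-w)<4
def place(x,y,z,w):
    bot.movep(cw(min(x,-.04),y,.16),D); bot.line_to(cw(x,y,.14))
    g=S()['finger_gap']*87
    if abs(g-w)>4: print('LOST',g); return False
    bot.line_to(cw(x,y,z),feed=.1,max_force=12); s=S(); print('place z',s['ee_pos'][2],'gap',s['finger_gap']*87)
    bot.grip(min(1,(s['finger_gap']*87+9)/87)); bot.line_to(cw(x,y,.16),feed=.2); print('t',S()['time_s']); return True
E
python3 - <<'E'
from v import *
bot.movep([.44,.0,.22],D)
p,a=pick('coupling',np.array([.441,-.122]),'w4.png')
E
```

```text
coupling at [ 0.5637 -0.1541] area 1297.1517617711797 width 38.11651858605558 yaw 11.400000000000006
```

View pics/w4.png

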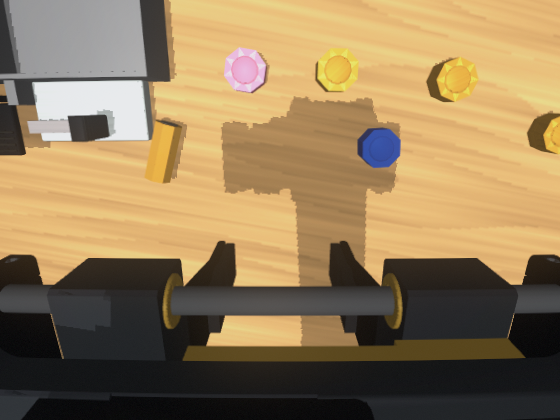

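The coupling has been knocked aside. It now lies at (163,152), beside the lock rail. Measuring it from this picture, whose pose was the hover at (0.441,-0.122,0.20).

```bash
python3 - <<'E'
from v import *
im=cv2.imread('pics/w4.png'); h=cv2.cvtColor(im,cv2.COLOR_BGR2HSV)
print(h[130:180:10,160],h[140,158],h[150,172],h[200,160],h[60,200],h[70,340])
bot.movep([.441,-.08,.20],D)
C=project_setup('wrist'); im=snap('wrist','w5.png'); show('wrist',['coupling1_c'])
r=spotter.silhouettes('wrist','coupling1_c')
for d in r:
    m=d['pixels']; cs,_=cv2.findContours(m.astype(np.uint8),0,1); c=max(cs,key=cv2.contourArea)[:,0,:]
    w=px2w(C,c,.02)[:,:2]*1000; print(d['score'],m.sum(),c.mean(0),cv2.minAreaRect(w.astype(np.float32)))
print(cw(-.118,-.097,.05))
cv2.imwrite('pics/w5c.png',cv2.resize(im[60:240,0:280],None,fx=2.5,fy=2.5))
E
```

```text
[[ 19 172 227]
 [ 20 173 233]
 [ 20 173 234]
 [ 20 175 235]
 [ 20 177 234]] [ 19 173 227] [ 18 168 150] [ 18 122 234] [ 20 111 234] [ 23 168 234]
wrist coupling1_c [(0.69, [0.4552, 0.0062, 0.0182])]
0.81 1631 [202.68987342 157.70886076] ((454.4093933105469, 4.653575897216797), (27.84270668029785, 64.3671646118164), 82.60417175292969)
0.44 2612 [ 33.52542373 123.37288136] ((457.530517578125, 181.1638946533203), (73.10173034667969, 59.2356071472168), 11.836264610290527)
[np.float64(0.4719489235333248), np.float64(0.06329230819153549), 0.05]
```

View pics/w5c.png

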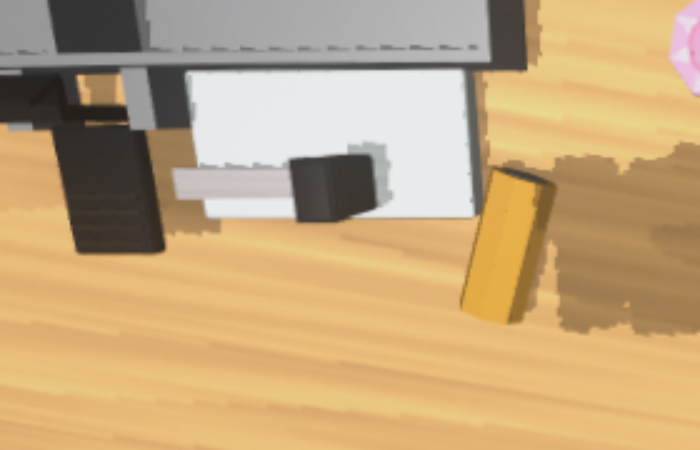

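The coupling is at about (0.454,0.005), yaw −7°, with its rear half close beside the rail. I'll grip it 10 mm forward of centre so the left finger clears the rail.

```bash
python3 - <<'E'
from v import *
a=-7.4; u=np.array([np.cos(np.radians(a)),np.sin(np.radians(a))])
p=np.array([.454,.005])-.010*u
bot.grip(.6)
bot.movep([*p,.12],[180,0,a])
print('hit',bot.line_to([*p,.017],feed=.08,max_force=8),S()['ee_pos'],S()['force'])
bot.grip(0.,35); print('gap',S()['finger_gap']*87)
bot.line_to([*p,.16],feed=.15); g=S()['finger_gap']*87; print('lifted',g)
if abs(g-26)<3: place(-.008,.079,.028,26)
E
```

```text
hit False [0.44443782 0.00631723 0.01738114] [0.02297121 0.54887436 0.00947439]
gap 26.492257658191264
lifted 26.25147176569954
place z 0.02873610099801708 gap 26.589522054339763
t 28.8333
```

```bash
sed -i 's/    bot.movep(\[xy\[0\],xy\[1\],.20\],\[180,0,yaw\])/    bot.movep([xy[0]-.08,xy[1]-.015,.20],[180,0,yaw])/' v.py
python3 - <<'E'
from v import *
bot.movep([.47,.0,.22],D)
for i,(g,t) in enumerate(zip([(.5637,-.1541),(.576,-.271)],[(.012,-.079,.026),(-.034,-.044,.031)])):
    p,a=pick('cap',np.array(g),'c%d.png'%i)
    if np.linalg.norm(p-g)>.06: print('far'); break
    if not grab(p,a,38): break
    if not place(*t,38): break
    bot.movep([.47,.0,.24],D)
print(S()['ee_pos'])
E
```

```text
cap at [ 0.5627 -0.1547] area 1157.1388718457893 width 37.36144388118424 yaw 9.9
hit False 0.014521923322174
gap 37.81351701297805
lifted 37.58778906244662
place z 0.02673053494915653 gap 37.44533775924587
t 38.9667
cap at [ 0.576  -0.2697] area 1188.4955819076858 width 38.08315376256607 yaw -12.1
hit False 0.014636808031174203
gap 37.63981705063929
lifted 37.92073708699721
place z 0.03165079517431279 gap 37.52166705505556
t 49.2333
[4.69899062e-01 1.50977825e-04 2.39286197e-01]
```

```bash
python3 - <<'E'
from v import *
g=(.547,-.397)
p,a=pick('cap',np.array(g),'c2.png')
if np.linalg.norm(p-g)<.06 and grab(p,a,38): place(-.034,-.112,.031,38)
bot.movep(cw(-.19,-.04,.30),D); snap('wrist','w6.png'); snap('top','top6.png')
E
```

```text
cap at [ 0.5474 -0.3945] area 1183.2958102356642 width 37.983316986587965 yaw 31.9
hit False 0.014693341019765101
gap 37.91651914064907
lifted 37.72071479140634
place z 0.031680106315808414 gap 37.82923587117538
t 60.075
```

View pics/w6.png

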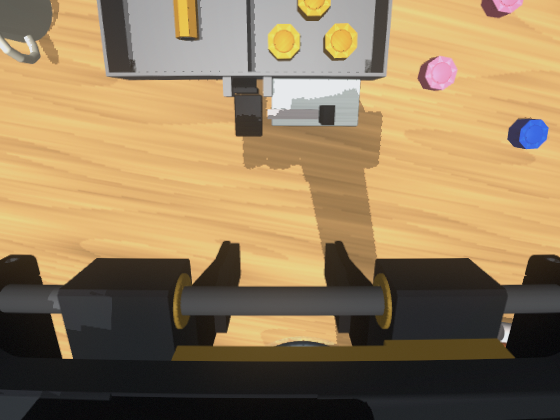

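All four parts are in the correct bays: the coupling at (186,15) and the caps at (283,41), (341,41) and (314,0). Next I swing the lid shut from behind.

```bash
python3 - <<'E'
from v import *
C=project_setup('top'); print([(c.round(0).tolist(),int(a),px2w(C,c,.02)[0,:2].round(3).tolist()) for c,a,_ in brass(cv2.imread('pics/top6.png'),15)])
bot.grip(0.,10)
bot.line_to(cw(-.19,0,.31),D)
bot.line_to(cw(.115,0,.31),D,feed=.2)
print(bot.line_to(cw(.108,0,.208),feed=.15,max_force=8))
def tcp(t,r=.135): return cw(.075-r*np.cos(t)+.006*np.sin(t)+.0095,0,.062+r*np.sin(t)+.006*np.cos(t)+.011)
for t in np.r_[1.45,np.arange(1.3,.05,-.13)]:
    h=bot.line_to(tcp(t),feed=.12,max_force=15)
    if h: print('hit',t,S()['force'],S()['ee_pos']); break
else:
    q=tcp(0); q[2]-=.006
    print('press',bot.line_to(q,feed=.03,max_force=22)); bot.wait(.4)
    s=S(); print(s['ee_pos'],tcp(0),s['force'],s['time_s'])
E
```

```text
[([95.0, 118.0], 316, [0.938, 0.606]), ([248.0, 218.0], 111, [0.597, 0.104]), ([199.0, 231.0], 100, [0.559, 0.255]), ([262.0, 230.0], 112, [0.558, 0.063]), ([240.0, 235.0], 102, [0.545, 0.13])]
False
press True
[0.52208523 0.17132816 0.08818555] [np.float64(0.520829640723924), np.float64(0.1708837831648467), np.float64(0.079)] [ 1.03051379 -0.24685407  5.18780794] 69.4833
```

```bash
python3 - <<'E'
from v import *
p=list(S()['ee_pos'])
for z in (.084,.080,.077,.074,.070):
    h=bot.line_to([p[0]-.001,p[1],z],feed=.02,max_force=25); s=S(); print(z,h,s['ee_pos'][2].round(4),s['force'].round(1))
    if s['force'][2]>18: break
bot.wait(.3); bot.line_to([p[0],p[1],.16],feed=.1); bot.wait(.3)
bot.line_to(cw(-.17,0,.25)); snap('side','s7.png'); show('side',['lid_edge','lock_knob'])
im=cv2.imread('pics/s7.png'); cv2.imwrite('pics/s7c.png',cv2.resize(im[120:280,140:340],None,fx=3,fy=3))
E
```

```text
0.084 True 0.0874 [-0.7 -1.6  7.7]
0.08 False 0.0796 [0.6 0.3 1.4]
0.077 False 0.0777 [-1.8 -3.2 11.8]
0.074 False 0.0759 [-5.4 -4.6 19.3]
side lid_edge [(0.6, [0.5017, 0.1685, 0.0698])]
side lock_knob [(0.83, [0.4759, 0.0644, 0.0566])]
```

View pics/s7c.png

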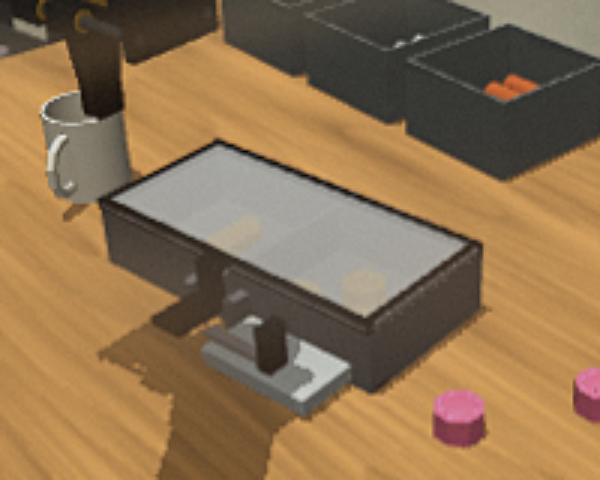

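The lid is shut and latched. Now pushing the knob home.

```bash
python3 - <<'E'
from v import *
bot.grip(.5)
bot.movep(cw(-.118,-.096,.12),D)
print(bot.line_to(cw(-.118,-.096,.048),feed=.08,max_force=8))
bot.grip(0.,25); print(S()['finger_gap']*87)
print(bot.line_to(cw(-.118,-.060,.048),feed=.04,max_force=20),S()['force'])
bot.grip(.4); bot.wait(.2)
bot.line_to(cw(-.118,-.062,.14)); bot.movep(cw(-.17,-.05,.24),D)
C=project_setup('wrist'); im=snap('wrist','w8.png'); show('wrist',['lock_knob','lid_edge']); print(cw(-.118,-.062,.054),S()['force'],S()['time_s'])
cv2.imwrite('pics/w8c.png',cv2.resize(im[0:200,40:440],None,fx=2,fy=2))
E
```

```text
False
13.758618547337806
False [ 0.79718793 -3.14456861  5.07119534]
wrist lock_knob [(0.6, [0.4627, 0.0978, 0.053])]
wrist lid_edge [(0.85, [0.504, 0.1706, 0.0663])]
[np.float64(0.4656307534495552), np.float64(0.097717309670004), 0.054] [ 0.01585365 -0.66093343  0.10078185] 80.4833
```

View pics/w8c.png

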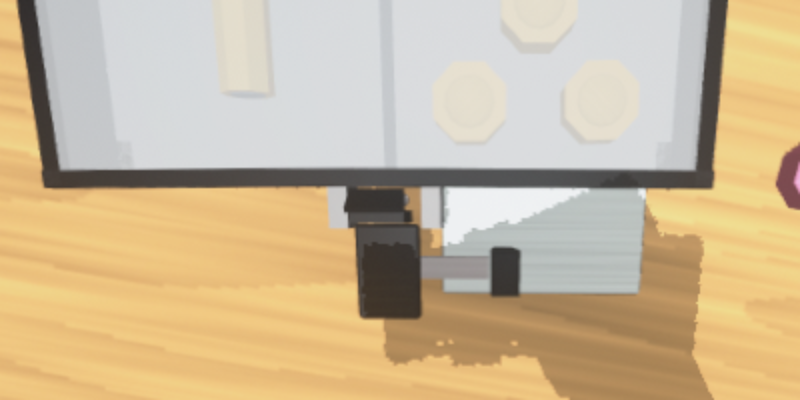

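The crop shows the knob home at (505,270) with its bolt under the pad. The lid is shut, with all four parts showing through it in their bays.

```bash
python3 -c "
from v import *
print(workorder.close_job())"
```

```text
the job is handed in; nothing more can be done
None
```

The order is packed and handed in: one brass coupling in the left bay, three brass caps in the right, lid latched and lock knob home at about 80 s; close_job() returned no verdict.

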